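Unclip the orange relay from the rail by its tab

ROBOT

A 7-joint arm with a two-finger parallel gripper is mounted at the origin on a cart in front of the work surface, level with it; the furniture and walls round the work are solid. World frame = base frame: x ahead of the robot, y to its left, z up, the work surface at z = 0. Lengths are in m, angles in rad, forces in N, time in s.
With the tool pointing down it reaches from about 0.4 to 0.85 m from the base axis. Payload 10.4 kg.
Tool frame: the origin (TCP) lies on the centre line of the jaws, within the pads' length; the fingertips stand 25 mm ahead of it and the grasp point (between the pads) lies 6 mm ahead of it; z points along the fingers, y is the line along which they close (so a half turn about z gives the same grasp; the last joint's range is limited). The gripper opens to 85 mm and grips with 20 to 120 N. Pads are 22 mm wide; open, the fingers measure 114 mm over their backs; the gripper's body (76 mm by 85 mm) begins 54 mm behind the grasp point. The pads swing forward as they close: fully open they stand 13 mm farther back than shut.
Start: joints at [1.207, 0.332, -0.065, 1.46, 0.022, 1.35, -0.088], TCP at [0.209, -0.589, 0.256] pointing down, gripper open.
Joint ranges: [-2.6, 2.6], [-0.5, 2.12], [-1.47, 1.34], [0.16, 2.42], [-1.27, 4.41], [0.06, 2.06], [-2.6, 2.6]. Speed limits (rad/s): [2.22, 2.22, 2.79, 2.79, 3.14, 3.14, 3.14].

INTERFACE

Orientations are given as a 3x3 rotation matrix whose columns are the frame's x, y, z axes.
In Python, from cell import robot gives the robot as it stands.
- The arm moves only by the tool apply_moves, never from a script. Its argument "deltas" is a list that holds one entry, the list of rows, each a list of 5 numbers: the shift along the tool's x, y, z each as a share of 5 cm, from -1 to 1, then the turn about the tool's z as a share of 120 degrees, from -1 to 1, then the opening, from 0 (shut) to 1 (fully open). A call has 1 to 20 rows; each row shifts and turns the commanded pose from where the row before left it, along the tool's axes as they then stand; what a row does not reach is not made up. A row lasts 1/8 s, in which the tool goes at most 62.5 mm and 10.7 degrees, less where a joint would pass 70% of its speed; a pose out of reach is approached as far as the arm can. A call with a number of a shift or a turn outside -1 to 1 is refused whole. A call with a gripper value outside its range is refused whole. The fingers move at their own pace and stop on an object; the grip force is fixed at half the most. Time passes only in rows, so rows that do not move let the fingers close. It gives the time, the measured TCP pose, the force, the opening and the grip force at its end, in the units of the state.
- robot.read_state(): the state, without advancing time (a new reading comes with each control period).
- robot.grab_frame(name): name is "scene" or "top" or "wrist"; returns the picture (420x560x3 uint8, blue, green, red); there is no depth.
- robot.camera_model(name): a dict with "fx", "fy", "cx", "cy" (pixels), "camera_from_world" (4x4, takes a point from world to camera coordinates); the wrist camera has in their place "hand_eye" (4x4, takes a point from camera to tool coordinates, whose origin is the TCP and whose axes are the flange's). Camera axes: x right, y down, z forward; pixel columns grow to the right and rows downward; lengths in m; the calibration is good to about 2 mm. The wrist camera is an equidistant fisheye: a pixel r from the principal point sees the ray r / f radians off the axis. A picture is of the moment at which its call begins: read the wrist's pose just before it. camera_model takes no time and is no camera call.
- robot.finish_job(): hands the job in; it is judged then, once.
The state is a dict: "clock": time; "joint_positions": joint angles; "joint_velocities": joint speeds; "tau": joint torques, N m; "tcp_pos": TCP position; "tcp_rot": TCP orientation; "contact_force": force on the tool from outside, world axes, zero at the start; "wrist_torque": the same for the moment, N m; "width": opening from 0.0 (shut) to 1.0 (fully open); "gripper_force": force on a finger pad.
Only numpy, scipy, OpenCV 4.12 (cv2) and the standard library are available. Lean on these libraries where they do the work, as an engineer would, in place of code of your own. Each camera call takes 0.05 s, during which the arm holds its last target. There are 200 camera calls.

TASK

Two relays are clipped side by side on the rail of the wiring jig. Unclip the orange one: push its upright orange tab back, away from the sprung yellow catch strip, so that its near edge comes up past the catch, and leave it leaning back at rest on the black sloping cradle behind the rail, opposite its own place. Leave the grey relay clipped and upright where it is.

Things in the scene. Friction and masses are not known exactly. Their poses are not given: they have to be found in the camera images.
- rail_jig: Wiring jig fixed to the bench: grey board 172 x 210 x 12 mm with an aluminium rail 94 x 200 mm on it, rail top 24 mm above the bench. Origin on the bench under the rail's middle; x points across the rail from the catch side (near the robot) to the cradle side, y along the rail, z up. Board spans x -65 to +107 mm. A fixed lip 3.5 mm high at x = +40 mm stops the feet; a relay tips over it.
- catch_rod (a point): Middle of the sprung catch rod (diameter 10 mm, along the rail's near side, carried by a yellow strip whose top is 42 mm above the bench). It overlaps the near edge of both relays' feet by 2 mm and yields 8 mm toward the jig's -x. Axes as the jig's.
- cradle (a point): Middle of the upper face of the black pad behind the rail: 46 mm long, 200 mm wide, rising away from the rail at 30 degrees; 68 mm from the jig's origin along x, 48 mm above the bench. Axes as the jig's.
- relay_orange: Relay to unclip: white case 36 mm wide, orange foot and tab, 0.145 kg. Origin under its foot's middle, on the rail, 37 to 53 mm to either side of the jig's middle; axes as the jig's while clipped. Foot 72 x 36 x 6 mm; lower case x +-31, z 6 to 59 mm; upper case x +-19, z 59 to 91; plate to 94.5; tab 8 x 28 mm, x 4 to 12, to z 131. Past about 40 degrees of tilt it falls onto the cradle.
- relay_orange_top (a point): Point on the orange relay's axis at the top of its case, 91 mm above its origin; the tab stands 8 mm behind it and reaches 40 mm higher.
- relay_grey: Relay to leave alone: same case, tab and sizes, but grey foot and grey tab. Origin and axes likewise. It stands on the other side of the jig's middle; the gap between the two relays is 38 to 70 mm.
There are look-alikes about, which are no part of the job. Leave any red look-alike of the relay_orange alone.

How it is judged:
By the outcome, as a careful person would: the job done as asked, in the order asked, and still so for the second after the job is handed in, with the robot touching nothing.
It also fails if it takes over 32 s, if anything falls off the work surface, if the arm or the gripper's body presses on something with over 40 N, if the wrist force passes 120 N, or if a joint passes its speed limit or range.

## Working session

There is one attempt and no reset: what is moved stays moved. The work goes in short steps, Python scripts to look and compute and a tool call to move; the robot and the scene stay as the last step left them, time stands still between calls to the robot, and variables do not carry over. Pictures are saved under pics/ and viewed, at most 10 in all, crops included, and the job is handed in when it is done.

Besides the shell and the picture viewer there is one more tool, called after "Emit:" by a JSON object that holds its "api" and its "payload", one argument or row to a line. apply_moves: Moves the arm, as the interface text tells. Shift numbers are shares of 5 cm and turn numbers shares of 120 degrees, none past 1 either way. Its arguments: {"type":"object","properties":{"deltas":{"type":"array","items":{"type":"array","items":{"type":"array","items":{"type":"number"}}}}},"required":["deltas"]}

```bash
mkdir -p pics; ls; python3 - <<'E'
from cell import robot
import cv2,numpy as np
for n in("scene","top"):
    cv2.imwrite(f"pics/{n}0.png",robot.grab_frame(n)); m=robot.camera_model(n); print(n,m)
s=robot.read_state(); print(s["clock"],s["tcp_pos"],np.round(s["tcp_rot"],3),s["width"])
E
```

```text
pics
scene {'fx': 539.8674381595575, 'fy': 539.8674381595575, 'cx': 269.73555951185654, 'cy': 209.0201845114641, 'camera_from_world': array([[-0.82749662, -0.56143587,  0.0062541 ,  0.62587842],
       [-0.43176588,  0.62917735, -0.64630805,  0.08745287],
       [ 0.35892558, -0.53751803, -0.76305098,  0.91203127],
       [ 0.        ,  0.        ,  0.        ,  1.        ]])}
top {'fx': 527.6699705727187, 'fy': 527.6699705727187, 'cx': 279.18297240574907, 'cy': 215.38310937785633, 'camera_from_world': array([[-0.0085071 , -0.99996055,  0.00255481,  0.31585982],
       [-0.98936776,  0.00804598, -0.14521262,  0.51559331],
       [ 0.14518634, -0.00376299, -0.98939717,  0.89127544],
       [ 0.        ,  0.        ,  0.        ,  1.        ]])}
0.1 [ 0.20878742 -0.58877178  0.25560575] [[ 0.942  0.334 -0.   ]
 [ 0.334 -0.942  0.001]
 [-0.    -0.001 -1.   ]] 0.9978452872952376
```

View pics/scene0.png

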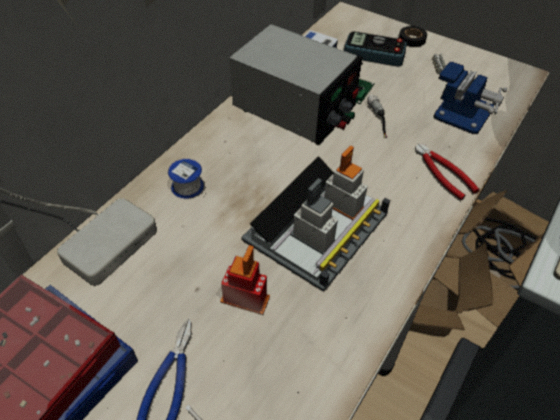

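View pics/top0.png

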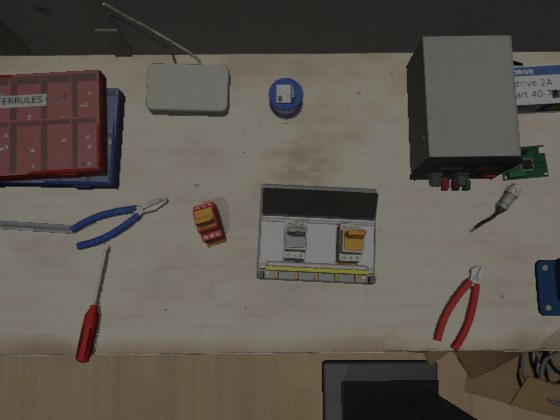

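The relay to unclip has a white case and an orange tab, and is clipped on the rail: scene (348,162), top (352,238). The grey one is at scene (315,210), top (295,238). The look-alike with a red case stands loose at scene (245,280), top (207,222) and is not part of the job. I'll confirm this in a crop and measure.

```bash
cat > h.py <<'E'
import cv2,numpy as np
from cell import robot
def ray(n,u,v):
    m=robot.camera_model(n);T=m["camera_from_world"];R=T[:3,:3]
    d=R.T@np.array([(u-m["cx"])/m["fx"],(v-m["cy"])/m["fy"],1]); return -R.T@T[:3,3],d/np.linalg.norm(d)
def onz(n,u,v,z):
    c,d=ray(n,u,v); return c+d*(z-c[2])/d[2]
def proj(n,p):
    m=robot.camera_model(n);T=m["camera_from_world"];q=T[:3,:3]@p+T[:3,3]
    return np.array([m["fx"]*q[0]/q[2]+m["cx"],m["fy"]*q[1]/q[2]+m["cy"]])
def tri(a,b):
    (c1,d1),(c2,d2)=a,b; t=np.linalg.lstsq(np.c_[d1,-d2],c2-c1,rcond=None)[0]
    p,q=c1+t[0]*d1,c2+t[1]*d2; return (p+q)/2,np.linalg.norm(p-q)
def mask(im,lo,hi): return cv2.inRange(cv2.cvtColor(im,cv2.COLOR_BGR2HSV),lo,hi)
E
python3 - <<'E'
from h import *
t=cv2.imread("pics/top0.png");s=cv2.imread("pics/scene0.png")
a=cv2.resize(t[170:300,240:400],(640,520),interpolation=cv2.INTER_CUBIC)
cv2.imwrite("pics/ct.png",a)
cv2.imwrite("pics/cs.png",cv2.resize(s[140:290,235:405],(680,600),interpolation=cv2.INTER_CUBIC))
y=mask(t,(22,110,90),(35,255,255));y[:, :240]=0;y[:,400:]=0;y[:250]=0;y[300:]=0
r=cv2.minAreaRect(cv2.findNonZero(y));print("yellow",r)
for c in cv2.boxPoints(r): print(c,onz("top",*c,.042).round(4))
for n,im,b in(("top",t,(330,220,380,265)),("scene",s,(325,140,380,215))):
    o=mask(im,(8,130,60),(21,255,255));z=np.zeros_like(o);z[b[1]:b[3],b[0]:b[2]]=o[b[1]:b[3],b[0]:b[2]]
    for c in cv2.findContours(z,0,2)[0]:
        if cv2.contourArea(c)>15: print(n,cv2.boundingRect(c),cv2.contourArea(c),cv2.minAreaRect(c))
E
```

```text
yellow ((316.8145446777344, 273.39593505859375), (102.21751403808594, 11.177810668945312), 2.7263107299804688)
[265.4978  276.54752] [0.4113 0.336  0.042 ]
[266.02948 265.38235] [0.4304 0.335  0.042 ]
[368.1313  270.24435] [0.4206 0.159  0.042 ]
[367.5996  281.40952] [0.4015 0.1605 0.042 ]
top (344, 230, 22, 21) 322.5 ((354.1700744628906, 239.61927795410156), (20.661643981933594, 20.020421981811523), 4.085616588592529)
scene (337, 146, 24, 33) 278.5 ((349.5000305175781, 163.50001525878906), (24.041629791259766, 26.870054244995117), 45.0)
```

View pics/ct.png

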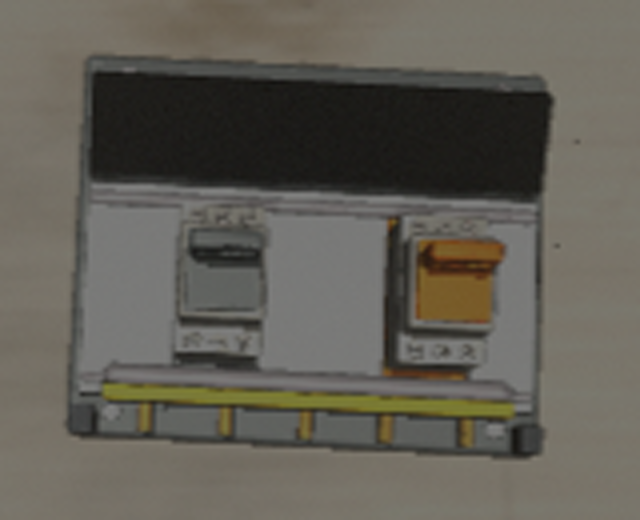

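View pics/cs.png

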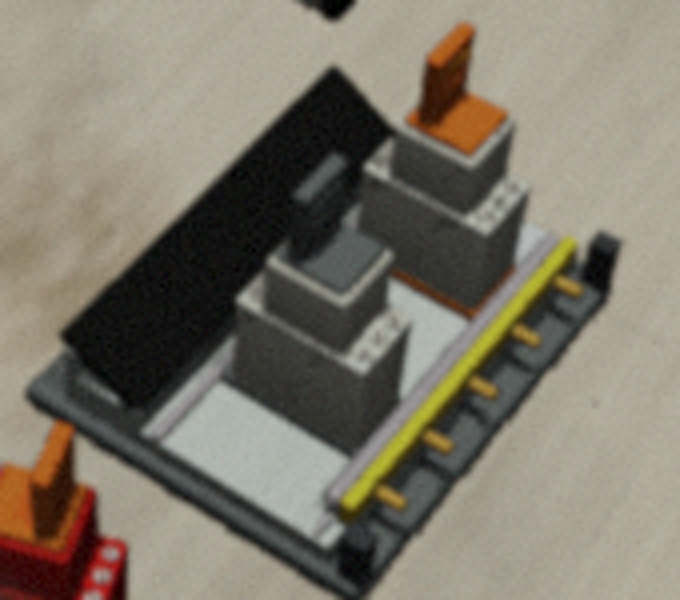

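The crops confirm it: the white case with orange foot and tab is clipped on the rail, with its tab at about (345–366, 230–237) in top and (341–353, 146–152) in scene. Next I'll locate the tab's top corners and the jig yaw.

```bash
python3 - <<'E'
from h import *
# crop pixel -> image pixel (cubic resize keeps pixel centres: u=(U+.5)/k-.5+off)
T=lambda U,V:((U+.5)/4-.5+240,(V+.5)/4-.5+170)
S=lambda U,V:((U+.5)/4-.5+235,(V+.5)/4-.5+140)
print("cam top",ray("top",0,0)[0])
def yaw(p,q): d=p-q; return np.degrees(np.arctan2(-d[0],d[1]))
for nm,a,b,z in(("strip",(103,392),(513,412),.042),("padtop",(92,72),(550,93),.0595),("padlow",(91,180),(540,192),.0365),("boardnear",(70,433),(535,455),.012)):
    p,q=onz("top",*T(*a),z),onz("top",*T(*b),z); print(nm,p.round(4),q.round(4),"mid",((p+q)/2).round(4),"len",np.linalg.norm(p-q).round(4),"yaw",yaw(p,q).round(2))
for nm,a,b in(("tab far left",(430,240),(425,50)),("tab far right",(505,243),(470,25)),("plate nearR",(491,323),(512,121)),("plate nearL",(415,321),(473,153))):
    P,e=tri(ray("top",*T(*a)),ray("scene",*S(*b))); print(nm,P.round(4),"gap",round(e,4))
for nm,a,z in(("tabfarL",(430,240),.155),("tabfarR",(505,243),.155),("plate nearL",(415,321),.1185),("plate nearR",(491,323),.1185)): print(nm,onz("top",*T(*a),z).round(4))
E
```

```text
cam top [0.38339743 0.31505277 0.95588909]
strip [0.4266 0.3362 0.042 ] [0.4165 0.1595 0.042 ] mid [0.4216 0.2479 0.042 ] len 0.1769 yaw -3.26
padtop [0.5637 0.3399 0.0595] [0.5529 0.142  0.0595] mid [0.5583 0.2409 0.0595] len 0.1982 yaw -3.13
padlow [0.5199 0.3411 0.0365] [0.513  0.1435 0.0365] mid [0.5164 0.2423 0.0365] len 0.1977 yaw -2.01
boardnear [0.41   0.3516 0.012 ] [0.3986 0.1453 0.012 ] mid [0.4043 0.2485 0.012 ] len 0.2066 yaw -3.17
tab far left [0.4788 0.209  0.1574] gap 0.0022
tab far right [0.4765 0.1784 0.1491] gap 0.0019
plate nearR [0.4499 0.1787 0.109 ] gap 0.0002
plate nearL [0.4511 0.2103 0.1163] gap 0.0018
tabfarL [0.4781 0.2083 0.155 ]
tabfarR [0.4767 0.1797 0.155 ]
plate nearL [0.45   0.2103 0.1185]
plate nearR [0.449  0.1801 0.1185]
```

Emit:
{"api": "apply_moves", "payload": {
  "deltas": [
    [[0, 0, -0.2, 0.0625, 0], [0, 0, -0.2, 0.0625, 0], [0, 0, -0.2, 0.0625, 0], [0.44, -0.8, 0, 0, 0], [0.44, -0.8, 0, 0, 0], [0.44, -0.8, 0, 0, 0], [0.44, -0.8, 0, 0, 0], [0.44, -0.8, 0, 0, 0], [0.44, -0.8, 0, 0, 0], [0.44, -0.8, 0, 0, 0], [0.44, -0.8, 0, 0, 0], [0.44, -0.8, 0, 0, 0], [0.44, -0.8, 0, 0, 0], [0, 0, 0, 0, 0], [0, 0, 0, 0, 0]]
  ]
}}

```text
clock: 1.98
tcp_pos: [0.4489, -0.2016, 0.286]
tcp_rot: [[0.999, -0.052, -0.001], [-0.052, -0.999, -0.0], [-0.001, 0.0, -1.0]]
contact_force: [-0.6, -0.4, 0.7]
width: 0.002
gripper_force: 0.0
```

Emit:
{"api": "apply_moves", "payload": {
  "deltas": [
    [[-0.12, -0.79, 0, 0, 0], [-0.12, -0.79, 0, 0, 0], [-0.12, -0.79, 0, 0, 0], [-0.12, -0.79, 0, 0, 0], [-0.12, -0.79, 0, 0, 0], [-0.12, -0.79, 0, 0, 0], [-0.12, -0.79, 0, 0, 0], [-0.12, -0.79, 0, 0, 0], [-0.12, -0.79, 0, 0, 0], [-0.12, -0.79, 0, 0, 0], [0, 0, 0.56, 0, 0], [0, 0, 0.56, 0, 0], [0, 0, 0.56, 0, 0], [0, 0, 0.56, 0, 0], [0, 0, 0, 0, 0], [0, 0, 0, 0, 0]]
  ]
}}

```text
clock: 3.98
tcp_pos: [0.4106, 0.1962, 0.1753]
tcp_rot: [[0.999, -0.053, 0.001], [-0.053, -0.999, 0.0], [0.001, -0.0, -1.0]]
contact_force: [0.2, -0.2, -0.1]
width: -0.004
gripper_force: 0.0
```

```bash
python3 - <<'E'
from h import *
s=robot.read_state();p=np.array(s["tcp_pos"]);R=np.array(s["tcp_rot"])
im=robot.grab_frame("scene")
print(p)
x0,y0,k=240,60,4
a=cv2.resize(im[y0:y0+150,x0:x0+190],None,fx=4,fy=4,interpolation=cv2.INTER_CUBIC)
for d in(.025,.038):
    u=(proj("scene",p+R[:,2]*d)-[x0,y0])*k; print(d,u)
    cv2.circle(a,tuple(int(v) for v in u),4,(255,0,255) if d<.03 else (0,255,0),1)
cv2.imwrite("pics/s2.png",a)
E
```

```text
[0.41064025 0.19618381 0.17527917]
0.025 [573.96457691 432.57984034]
0.038 [568.41414202 455.84652414]
```

View pics/s2.png

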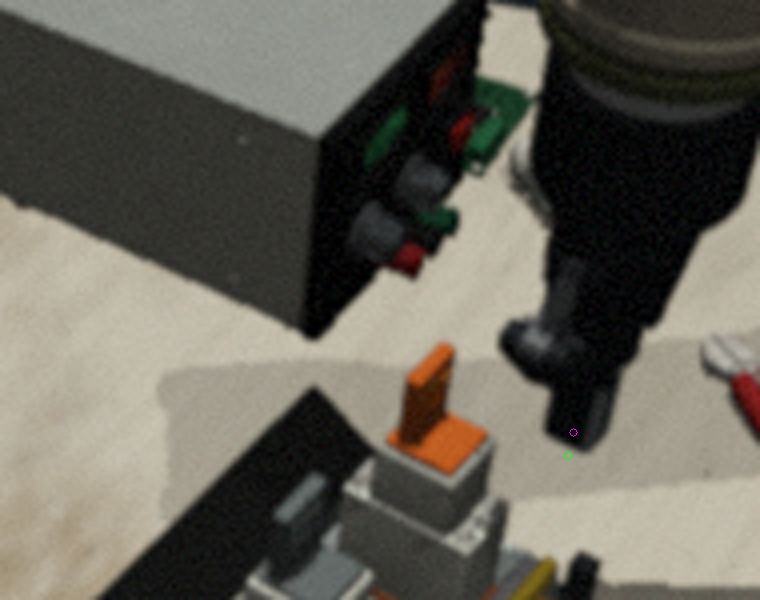

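```bash
python3 - <<'E'
from h import *
print(robot.camera_model("wrist")["hand_eye"].round(3))
s=robot.read_state();p=np.array(s["tcp_pos"]);R=np.array(s["tcp_rot"]);H=robot.camera_model("wrist")["hand_eye"]
print((proj("scene",p+R@H[:3,3])-[240,60])*4)
a=robot.grab_frame("top")[190:310,290:430]; b=robot.grab_frame("wrist")
cv2.imwrite("pics/tw.png",np.hstack([cv2.resize(a,(400,343),interpolation=cv2.INTER_CUBIC),cv2.resize(b,(400,343))]))
E
```

```text
[[-0.001 -0.944 -0.329  0.086]
 [ 1.    -0.001 -0.    -0.   ]
 [-0.    -0.329  0.944 -0.118]
 [ 0.     0.     0.     1.   ]]
[428.72661276  41.41614518]
```

View pics/tw.png

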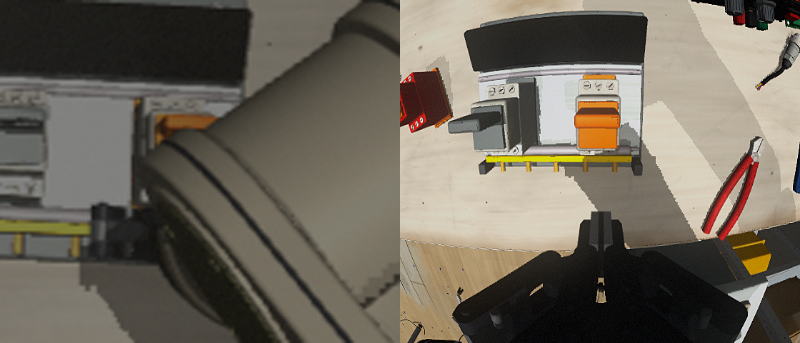

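Emit:
{"api": "apply_moves", "payload": {
  "deltas": [
    [[0, 0, 0.22, 0, 0], [0.2, 0, 0, 0, 0], [0.2, 0, 0, 0, 0], [0.2, 0, 0, 0, 0], [0.2, 0, 0, 0, 0], [0.1, 0, 0, 0, 0], [0.08, 0, 0, 0, 0], [0.08, 0, 0, 0, 0], [0.08, 0, 0, 0, 0], [0.08, 0, 0, 0, 0], [0.08, 0, 0, 0, 0], [0.08, 0, 0, 0, 0], [0.08, 0, 0, 0, 0], [0, 0, 0, 0, 0]]
  ]
}}

```text
clock: 5.88
tcp_pos: [0.4833, 0.1926, 0.1632]
tcp_rot: [[0.999, -0.052, 0.0], [-0.052, -0.999, 0.0], [0.0, -0.0, -1.0]]
contact_force: [0.4, -0.4, -0.6]
width: -0.002
gripper_force: 0.2
```

```bash
python3 - <<'E'
from h import *
im=robot.grab_frame("scene");b=robot.grab_frame("wrist")
cv2.imwrite("pics/p3.png",np.hstack([cv2.resize(im[80:250,220:410],(400,358),interpolation=cv2.INTER_CUBIC),cv2.resize(b,(400,358))]))
E
```

```text
(no output)
```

View pics/p3.png

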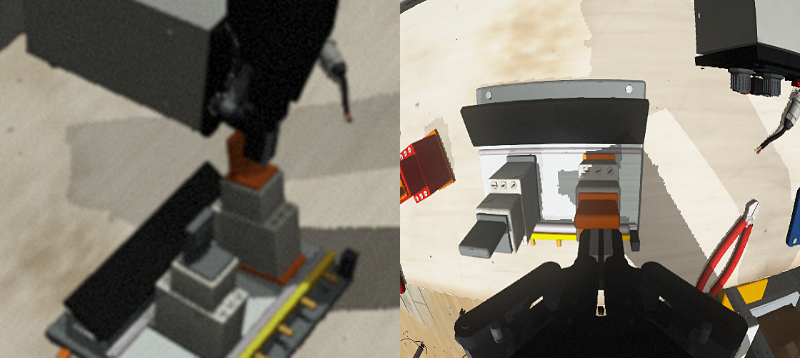

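Scene at left, wrist at right: the near edge of the orange foot is already past the catch and the relay is tilting straight. The grey relay is untouched. I'll keep pushing.

Emit:
{"api": "apply_moves", "payload": {
  "deltas": [
    [[0.08, 0, 0, 0, 0], [0.08, 0, 0, 0, 0], [0.08, 0, 0, 0, 0], [0.08, 0, 0, 0, 0], [0.08, 0, 0, 0, 0], [0.08, 0, 0, 0, 0], [0.08, 0, 0, 0, 0], [0.08, 0, 0, 0, 0], [0.08, 0, 0, 0, 0], [0.08, 0, 0, 0, 0], [0.08, 0, 0, 0, 0], [0.08, 0, 0, 0, 0], [0.04, 0, 0, 0, 0], [0.04, 0, 0, 0, 0], [0, 0, 0, 0, 0]]
  ]
}}

```text
clock: 7.85
tcp_pos: [0.5348, 0.1901, 0.1633]
tcp_rot: [[0.999, -0.052, 0.0], [-0.052, -0.999, -0.0], [0.0, 0.0, -1.0]]
contact_force: [-1.1, -0.0, -0.0]
width: -0.002
gripper_force: 0.0
```

```bash
python3 - <<'E'
from h import *
im=robot.grab_frame("scene");b=robot.grab_frame("wrist")
cv2.imwrite("pics/p4.png",np.hstack([cv2.resize(im[80:250,220:410],(400,358),interpolation=cv2.INTER_CUBIC),cv2.resize(b,(400,358))]))
E
```

```text
(no output)
```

View pics/p4.png

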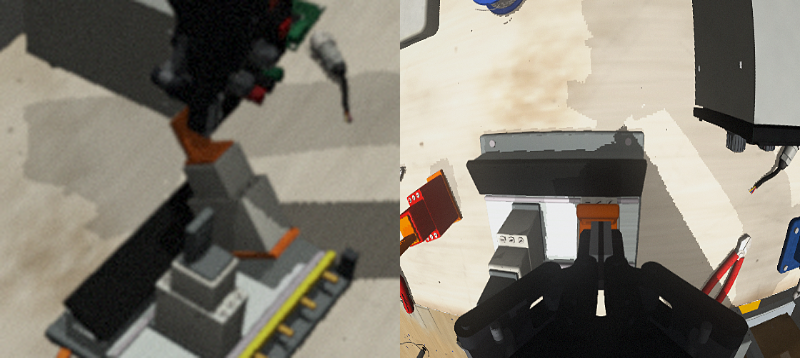

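The relay is tilted about 33°, square in its place, with the foot edge free above the catch. I'll nudge it past the balance point slowly.

Emit:
{"api": "apply_moves", "payload": {
  "deltas": [
    [[0.06, 0, 0, 0, 0], [0.06, 0, 0, 0, 0], [0.06, 0, 0, 0, 0], [0.06, 0, 0, 0, 0], [0.06, 0, 0, 0, 0], [0.06, 0, 0, 0, 0], [0, 0, 0, 0, 0], [0, 0, 0, 0, 0]]
  ]
}}

```text
clock: 8.95
tcp_pos: [0.5527, 0.1892, 0.1633]
tcp_rot: [[0.999, -0.052, -0.0], [-0.052, -0.999, -0.0], [-0.0, 0.0, -1.0]]
contact_force: [-0.1, -0.4, -0.4]
width: -0.002
gripper_force: 0.0
```

```bash
python3 - <<'E'
from h import *
im=robot.grab_frame("scene");b=robot.grab_frame("wrist")
cv2.imwrite("pics/p5.png",np.hstack([cv2.resize(im[80:250,220:410],(400,358),interpolation=cv2.INTER_CUBIC),cv2.resize(b,(400,358))]))
E
```

```text
(no output)
```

View pics/p5.png

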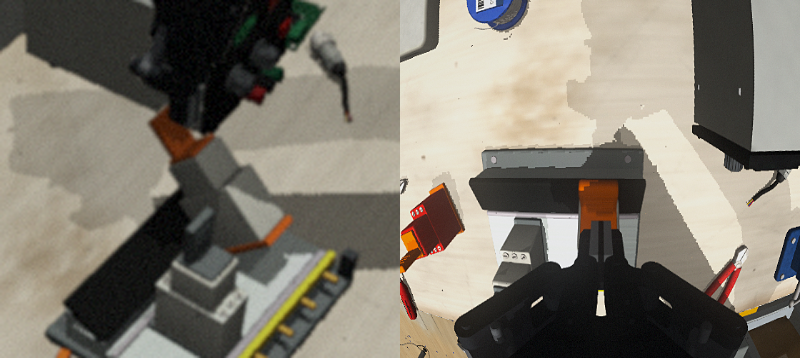

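```bash
cat >> h.py <<'E'
def tabtip(deg,xr=12,yr=14,zr=131):
    "scene/world position of a relay point at tilt deg about the foot's far edge"
    a=np.radians(deg);X,Z=xr-36,zr; x=36+2+X*np.cos(a)+Z*np.sin(a); z=24+Z*np.cos(a)-X*np.sin(a)
    y=np.radians(-3); return np.array([.466+(x*np.cos(y)-yr*np.sin(y))/1e3,.1935+(x*np.sin(y)+yr*np.cos(y))/1e3,z/1e3])
E
python3 - <<'E'
from h import *
for d in(35,40,45,50,55,60): print(d,[proj("scene",tabtip(d,x,yy,zz)).round(1) for x,yy,zz in((12,14,131),(4,14,131),(-36,-18,0),(-36,18,0))])
im=robot.grab_frame("scene");o=mask(im,(5,130,60),(21,255,255));o[:100]=0;o[250:]=0;o[:,:250]=0;o[:,380:]=0
for c in cv2.findContours(o,0,2)[0]:
    if cv2.contourArea(c)>8: print(cv2.boundingRect(c),cv2.contourArea(c),"leftmost",c[c[:,0,0].argmin()][0],"right",c[c[:,0,0].argmax()][0])
s=robot.read_state();print(s["clock"],s["contact_force"])
E
```

```text
35 [array([299.7, 136.1]), array([303.1, 135.7]), array([362.7, 188.4]), array([351.7, 201. ])]
40 [array([294.5, 135.9]), array([297.6, 135.1]), array([361.2, 185.4]), array([350.1, 198. ])]
45 [array([289.6, 136.3]), array([292.4, 135.1]), array([359.4, 182.5]), array([348.3, 195. ])]
50 [array([285. , 137.1]), array([287.6, 135.7]), array([357.4, 179.6]), array([346.2, 192. ])]
55 [array([280.8, 138.4]), array([283.1, 136.7]), array([355.2, 176.7]), array([343.9, 189.1])]
60 [array([277.1, 140.2]), array([279. , 138.2]), array([352.8, 174. ]), array([341.5, 186.3])]
(250, 245, 4, 5) 9.0 leftmost [250 245] right [253 247]
(327, 178, 30, 21) 79.0 leftmost [327 197] right [356 181]
(286, 132, 30, 25) 275.0 leftmost [286 138] right [315 143]
9.1 [1.02948106 0.35345742 0.54440447]
```

The left tab corner moved from about 291 to 286 px between frames with the arm still, so the relay is past balance and falling. I'll wait, then lift and back off.

Emit:
{"api": "apply_moves", "payload": {
  "deltas": [
    [[0, 0, 0, 0, 0], [0, 0, 0, 0, 0], [0, 0, 0, 0, 0], [0, 0, 0, 0, 0], [0, 0, 0, 0, 0], [0, 0, 0, 0, 0]]
  ]
}}

```text
clock: 9.85
tcp_pos: [0.5528, 0.1892, 0.1633]
tcp_rot: [[0.999, -0.052, 0.0], [-0.052, -0.999, -0.0], [0.0, 0.0, -1.0]]
contact_force: [0.2, -0.2, -0.3]
width: 0.001
gripper_force: 0.0
```

```bash
cat > o.py <<'E'
from h import *
im=robot.grab_frame("scene");o=mask(im,(5,130,60),(21,255,255));o[:100]=0;o[250:]=0;o[:,:255]=0;o[:,380:]=0
for c in cv2.findContours(o,0,2)[0]:
    if cv2.contourArea(c)>8: print(cv2.boundingRect(c),cv2.contourArea(c),"leftmost",c[c[:,0,0].argmin()][0],"right",c[c[:,0,0].argmax()][0])
print(robot.read_state()["clock"])
E
python3 o.py
```

```text
(326, 175, 27, 23) 68.0 leftmost [326 196] right [352 176]
(279, 135, 29, 23) 263.0 leftmost [279 142] right [307 145]
9.9
```

It now reads about 59–60°, which is the expected rest angle on the cradle. Retracting.

Emit:
{"api": "apply_moves", "payload": {
  "deltas": [
    [[0, 0, -0.3, 0, 0], [0, 0, -0.5, 0, 0], [0, 0, -0.6, 0, 0], [0, 0, -0.6, 0, 0], [-0.6, 0.3, -0.2, 0, 0], [-0.6, 0.6, 0, 0, 0], [-0.6, 0.7, 0, 0, 0], [0, 0.8, 0, 0, 0], [0, 0.8, 0, 0, 0], [0, 0.8, 0, 0, 0], [0, 0.8, 0, 0, 0], [0, 0, 0, 0, 0], [0, 0, 0, 0, 0]]
  ]
}}

```text
clock: 11.52
tcp_pos: [0.4506, -0.0449, 0.274]
tcp_rot: [[0.999, -0.051, 0.001], [-0.051, -0.999, 0.0], [0.001, -0.0, -1.0]]
contact_force: [0.5, 0.3, -0.5]
width: -0.001
gripper_force: 0.0
```

```bash
python3 o.py; python3 - <<'E'
from h import *
im=robot.grab_frame("scene");b=robot.grab_frame("top")
cv2.imwrite("pics/p6.png",np.hstack([cv2.resize(im[100:290,220:410],(400,400),interpolation=cv2.INTER_CUBIC),cv2.resize(b[160:300,250:390],(400,400),interpolation=cv2.INTER_CUBIC)]))
E
```

```text
(338, 175, 14, 14) 36.5 leftmost [338 187] right [351 177]
(279, 135, 30, 25) 280.0 leftmost [279 142] right [308 144]
11.575
```

View pics/p6.png

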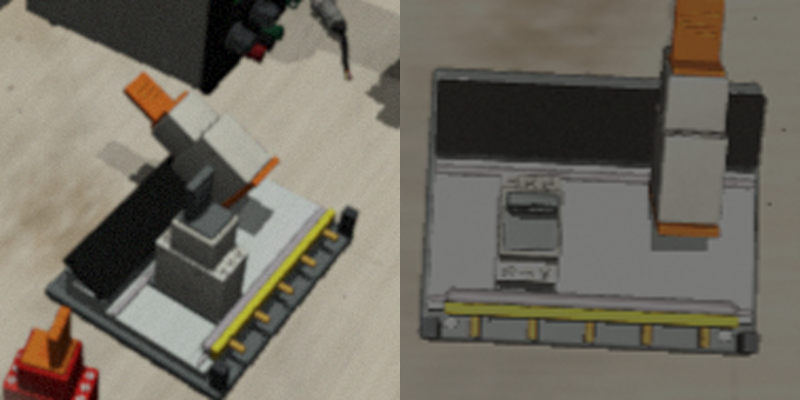

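The orange relay leans at rest on the cradle opposite its own place. The grey relay is upright and clipped, the red look-alike is untouched, and the arm is clear. Handing in.

```bash
python3 -c "
from cell import robot
print(robot.finish_job())"
```

```text
the job is handed in; nothing more can be done
None
```

The orange relay is unclipped and leaning at rest on the cradle opposite its own place, the grey relay is still clipped and upright, and the job was handed in at about 11.7 s; no verdict came back.

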